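# Crank a door plate through the marking press

### The job

Lay the blank door plate flat in the pocket of the marking press's tray, then hold the crank's knob and turn it clockwise (seen from above), at an even, unhurried pace of three seconds or more a turn and without letting the handle jump ahead after each turn's heavy point, until the tray comes up firm against its stop with the plate still in it. Do not shove the press about on its rubber feet, neither on the way nor at the stop, and leave the mug, jar and stapler where they are; finish by letting go of everything.

Things in the scene. Friction and masses are not known exactly. Their poses are not given: they have to be found in the camera images.
- plate_mid (a point): centre of the loose blank door plate: bare aluminium slab, 90 mm long (its x axis), 40 mm wide (y), 8 mm thick (z), about 90 g, lying flat on the desk
- pocket (a point): middle of the pocket floor in the press's sliding aluminium tray, about 37 mm above the desk. The pocket is 96 mm along its y (the way the tray slides) by 46 mm along x, so the plate lies with its long side along y, either way round. Edge lips stand 5 mm above the floor, cut away along the middle 72 mm of both long sides for fingers (the floor there is 54 mm wide)
- press: rubber slab fixed to the desk, 160 mm (x) by 360 mm (y) by 14 mm; origin on the desk, 20 mm towards +y from the slab's middle. The grey press frame stands on it on rubber feet; its head (130 by 180 mm, top 108 mm above the desk) spans from 50 mm on the -y to 130 mm on the +y side of the origin; the tray starts out on the -y side
- press_ref (a point): point on top of the press head, on the crank axis, 108 mm above the desk. The frame gives on its rubber feet by about 1 mm for every 8 N of sideways push and springs back (24 N moves it 3 mm: that is the most it should ever be shoved)
- axle (a point): point on the vertical crank axis, 127 mm above the desk, level with the knob's underside. The stop is solid and lies in the light part of a turn; its angle is not known beforehand and must be felt. The heavy point's angle is not known either (the arm may sit at any angle to the cam)
- knob_mid (a point): middle, half-way up, of the upright black knob at the end of the steel crank arm: 24 mm diameter, 44 mm tall, spins freely on its own upright axis, so it can be held without turning the hand. It stands 55 mm from the crank axis, at any angle round it at the start; its underside is 1 mm above the flat top of the arm, which is 20 mm wide
- knob: the same knob, origin at the middle of its underside. Turning takes about 2 N at the knob in the light part, rises once a turn to about 7 N, then past this heavy point a spring drives the crank on by itself with up to 4 N, so it jumps ahead if it is only pushed and not held. At start and stop it stays where it is left
- plate: the plate as a body, origin at the middle of its underside
- mug: white mug, 80 mm wide, 90 mm tall, leave alone; origin under its middle
- jar: glass jar with a blue lid, 80 mm wide, 100 mm tall, leave alone; origin under its middle
- stapler: black stapler, 140 mm long (x), 36 mm wide, 57 mm tall, leave alone; origin under its middle
- tray: the tray, origin under its middle, 6 mm below the pocket floor; axes as the pocket's. Turning the crank clockwise carries it along its own +y, under the press head, by 49 mm a turn. From start to stop takes two to two and a quarter turns, differing each time
There are look-alikes about, which are no part of the job. Of the things that look like the plate, take the one that is nearest to the robot's base at the start.

How it is judged:
On the way, in this order (a step that is already met when the one before it is completed fails the run):
1. the plate lies flat in the pocket, let go, with the tray still out (horizontal distance between plate_mid and pocket below 0.005 m and z of plate_mid in the frame of pocket below 0.006 m and angle between plate's own z axis and vertical below 0.06 rad and contact force between the fingers and plate below 0.1 N and y of pocket in the frame of press below -0.13 m), for 0.2 s.
2. the crank has carried the plate half-way in (y of pocket in the frame of press above -0.09 m and horizontal distance between plate_mid and pocket below 0.005 m), for 0.05 s.
At the end, for the whole second after the job is handed in: the tray is within 1.5 mm of its stop (within 0.2 rad of the crank's stop), the plate lies flat in its pocket (centres within 5 mm), the crank is still (y of pocket in the frame of press_ref above -0.0888 m and horizontal distance between plate_mid and pocket below 0.005 m and z of plate_mid in the frame of pocket below 0.006 m and angle between plate's own z axis and vertical below 0.06 rad and linear speed of knob below 0.01 m/s); the robot touches nothing.
It fails at once if the handle moves faster than 0.3 m/s (0.87 turns a second) (linear speed of knob above 0.3 m/s).
It fails at once if the press is shoved more than 3 mm on its rubber feet (about 24 N) (distance of press_ref from where it was at the start of the episode above 0.003 m).
It fails at once if the mug, jar or stapler is moved more than 20 mm (distance of any of mug, jar, stapler from where it was at the start of the episode above 0.02 m).
It also fails if it takes over 72 s, if anything falls off the work surface, if the arm or the gripper's body presses on something with over 40 N, if the wrist force passes 120 N, or if a joint passes its speed limit or range.

### The arm

A 6-joint arm with a two-finger parallel gripper is mounted at the origin on the work surface. World frame = base frame: x ahead of the robot, y to its left, z up, the work surface at z = 0. Lengths are in m, angles in rad, forces in N, time in s.
With the tool pointing down it reaches from about 0.275 to 0.725 m from the base axis. Payload 5.6 kg.
Tool frame: the origin (TCP) lies at the very end of the fingers, on their centre line; the grasp point (between the pads) lies 19 mm behind it (hold_point_z is the z of the grasp point in the tool frame, in m); z points along the fingers, y is the line along which they close (so a half turn about z gives the same grasp; the last joint's range is limited). The gripper opens to 85 mm and grips with 20 to 120 N. Pads are 22 mm wide; open, the fingers measure 114 mm over their backs; the gripper's body (76 mm by 85 mm) begins 54 mm behind the grasp point. The pads swing forward as they close: fully open they stand 13 mm farther back than shut.
Start: joints at [1.494, 0.255, 0.108, 0, -1.424, -0.285], TCP at [0.195, 0.514, 0.231] pointing down, gripper open.
Joint ranges: [-2.95, 2.95], [-1.21, 1.97], [-1.09, 1.5], [-2.87, 1.71], [-2.94, -0.07], [-3.05, 3.05]. Speed limits (rad/s): [2.57, 2.57, 3.14, 3.14, 3.14, 3.14].

### API

Orientations are given as a rotation vector (axis times angle).
In Python, from plant import get_obs, snapshot, sign_off, look_for, hold_point_z gives the robot as it stands.
- The arm moves only by the tool move_arm, never from a script. Its arguments are lists of equal length, an entry for each row: "offset": the shift along the world's x, y, z in mm, a list of three; "rot": the turn, a rotation vector about the world's x, y, z in rad, a list of three; "gripper": the closure, from -1 (fully open) to 1 (shut). A call has 1 to 5 rows; each row shifts and turns the commanded pose from where the row before left it; what a row does not reach is not made up. A row lasts 1/12 s, in which the tool goes at most 41.7 mm and 7.16 degrees, less where a joint would pass 70% of its speed; a pose out of reach is approached as far as the arm can. A call with a gripper value outside its range is refused whole. The fingers move at their own pace and stop on an object; the grip force is fixed at half the most. Time passes only in rows, so rows that do not move let the fingers close. It gives the time, the measured TCP pose, the force, the opening and the grip force at its end, in the units of the state.
- get_obs(): the state, without advancing time (a new reading comes with each control period).
- snapshot(name): name is "scene" or "top"; returns a dict with "img" (384x512x3 uint8, blue, green, red), "fx", "fy", "cx", "cy" (pixels), "world_to_cam" (4x4, takes a point from world to camera coordinates). Camera axes: x right, y up, looking along -z (the intrinsics and any distortion apply to the point x, -y, -z); pixel columns grow to the right and rows downward; lengths in m; the calibration is good to about 2 mm. A picture is of the moment at which its call begins. There is no depth.
- sign_off(): hands the job in; it is judged then, once.
Trained networks look in a picture, given as the dict that the camera call returned (one of the last four; its "shot" number tells which), for a name from the list of things; names that differ only in an ending like _2 or _b are one class to them, and where a whole thing is asked for, a point or a joint stands for the part that bears it (a point fixed in the world has none). Each returns a list of dicts, best first, with "p" (0 to 1); they miss things now and then, are a little off and sometimes report something else, mostly with a low value. They report only what shows in the picture. A call takes as long as a camera call. They do not tell look-alikes from the thing itself.
- look_for(picture, thing): "xy" ([column, row] as shares, 0 to 1, of the picture: columns of its width, rows of its height, amid what is visible of it).
The state is a dict: "clock": time; "joint_pos": joint angles; "qd": joint speeds; "tau": joint torques, N m; "tcp_pos": TCP position; "orientation": TCP orientation; "wrist_force": force on the tool from outside, world axes, zero at the start; "torque": the same for the moment, N m; "opening": finger opening in m; "grip_force": force on a finger pad.
Only numpy, scipy, OpenCV 4.12 (cv2) and the standard library are available. Lean on these libraries where they do the work, as an engineer would, in place of code of your own. Each camera call takes 0.05 s, during which the arm holds its last target. There are 200 camera calls.

## Working session

There is one attempt and no reset: what is moved stays moved. The work goes in short steps, Python scripts to look and compute and a tool call to move; the robot and the scene stay as the last step left them, time stands still between calls to the robot, and variables do not carry over. Pictures are saved under pics/ and viewed, at most 10 in all, crops included, and the job is handed in when it is done.

Besides the shell and the picture viewer there is one more tool, called after ">>>" as a command line: name --argument value ..., lists and objects as JSON in quotes. move_arm: Moves the arm, as the interface text tells. Its arguments: {"type":"object","properties":{"offset":{"type":"array","items":{"type":"array","items":{"type":"number"}}},"rot":{"type":"array","items":{"type":"array","items":{"type":"number"}}},"gripper":{"type":"array","items":{"type":"number"}}},"required":["offset","rot","gripper"]}

```bash
mkdir -p pics
cat > h.py <<'E'
import numpy as np, cv2
from plant import *
def px2w(s,uv,z):
    W=np.array(s["world_to_cam"]);R=W[:3,:3];t=W[:3,3]
    d=np.array([(uv[0]-s["cx"])/s["fx"],-(uv[1]-s["cy"])/s["fy"],-1.0])
    c=-R.T@t; r=R.T@d
    return c+r*(z-c[2])/r[2]
def w2px(s,p):
    W=np.array(s["world_to_cam"]);q=W[:3,:3]@np.array(p)+W[:3,3]
    return np.array([s["cx"]+s["fx"]*q[0]/-q[2],s["cy"]-s["fy"]*q[1]/-q[2]])
E
python3 - <<'E'
from h import *
print(get_obs(),hold_point_z)
ims=[]
for n in("scene","top"):
    s=snapshot(n); print(n,[k for k in s],s["fx"],s["fy"],s["cx"],s["cy"],np.round(s["world_to_cam"],3).tolist())
    cv2.imwrite(f"pics/{n}0.png",cv2.resize(s["img"],None,fx=1.5,fy=1.5))
    for th,z in(("plate_mid",.004),("pocket",.037),("press_ref",.108),("knob_mid",.15),("axle",.127),("mug",.045),("jar",.05),("stapler",.03),("tray",.035)):
        for d in look_for(s,th)[:4]:
            uv=np.array(d["xy"])*[512,384]; print(th,round(d["p"],2),np.round(uv,1),np.round(px2w(s,uv,z),3))
E
```

```text
{'clock': 0.0, 'joint_pos': array([ 1.49359526e+00,  2.55746046e-01,  1.07012308e-01, -4.40824101e-04,
       -1.42390303e+00, -2.84613023e-01]), 'qd': array([-8.60898968e-04, -1.71371621e-04,  1.60246968e-03, -7.59298179e-05,
       -1.65306913e-04,  3.22939092e-04]), 'tau': array([-2.98883579e-04, -3.86627984e+01,  2.37936938e+01,  5.36517754e+00,
       -6.03269713e-03,  1.19906167e-05]), 'tcp_pos': array([0.1944595 , 0.51395176, 0.23040455]), 'orientation': array([ 3.08846125e+00, -5.65004056e-01, -3.81713492e-04]), 'wrist_force': array([-0.3964452 , -0.85552923,  0.40267706]), 'torque': array([-0.05601556,  0.04980349, -0.04671388]), 'grip_force': 0.0, 'opening': 0.08542832882024788} -0.0187
scene ['img', 'fx', 'fy', 'cx', 'cy', 'world_to_cam', 'shot'] 431.9256973163484 431.9256973163484 257.476730617318 192.4747508929091 [[-0.68, 0.733, 0.017, 0.446], [-0.575, -0.547, 0.609, 0.214], [0.456, 0.404, 0.793, -1.665], [0.0, 0.0, 0.0, 1.0]]
plate_mid 0.72 [194.  120.6] [ 0.419 -0.561  0.004]
plate_mid 0.67 [205.4 147. ] [ 0.485 -0.424  0.004]
plate_mid 0.62 [190.  174.8] [ 0.615 -0.3
[... 702 characters left out ...]
07, 0.076, -0.551], [-0.076, 0.022, 0.997, -1.238], [0.0, 0.0, 0.0, 1.0]]
plate_mid 0.78 [340.1 169.7] [ 0.622 -0.358  0.004]
plate_mid 0.68 [361.5 213.2] [ 0.48  -0.424  0.004]
plate_mid 0.54 [403.3 232. ] [ 0.418 -0.558  0.004]
plate_mid 0.52 [315.2 224.6] [ 0.444 -0.272  0.004]
pocket 0.86 [238.  186.8] [ 0.566 -0.024  0.037]
press_ref 0.73 [194.  197.7] [0.528 0.104 0.108]
knob_mid 0.65 [235.7 187.6] [ 0.553 -0.021  0.15 ]
axle 0.86 [193.5 193.2] [0.54  0.103 0.127]
mug 0.97 [296.5 150.5] [ 0.679 -0.21   0.045]
jar 0.59 [115.5 149.4] [0.684 0.358 0.05 ]
stapler 0.81 [105.3 227.5] [0.441 0.391 0.03 ]
tray 0.68 [232.  190.8] [ 0.553 -0.005  0.035]
tray 0.3 [104.9 228.4] [0.438 0.391 0.035]
```

View pics/top0.png

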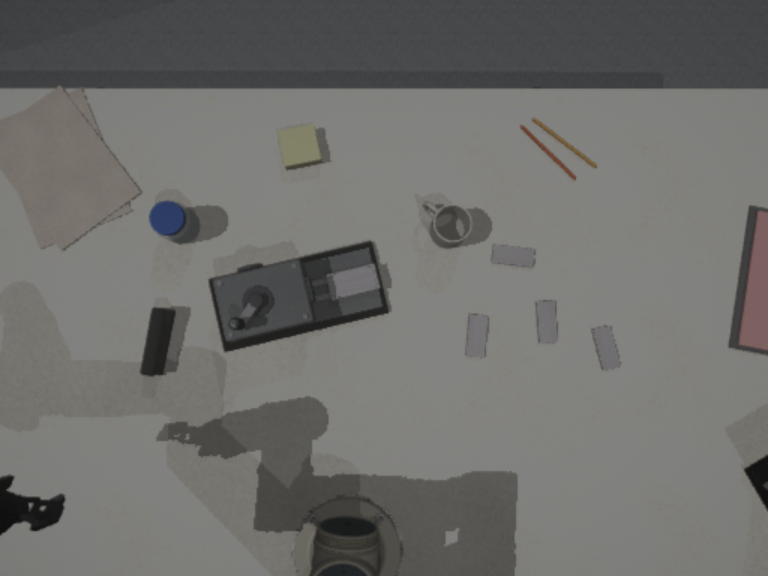

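View pics/scene0.png

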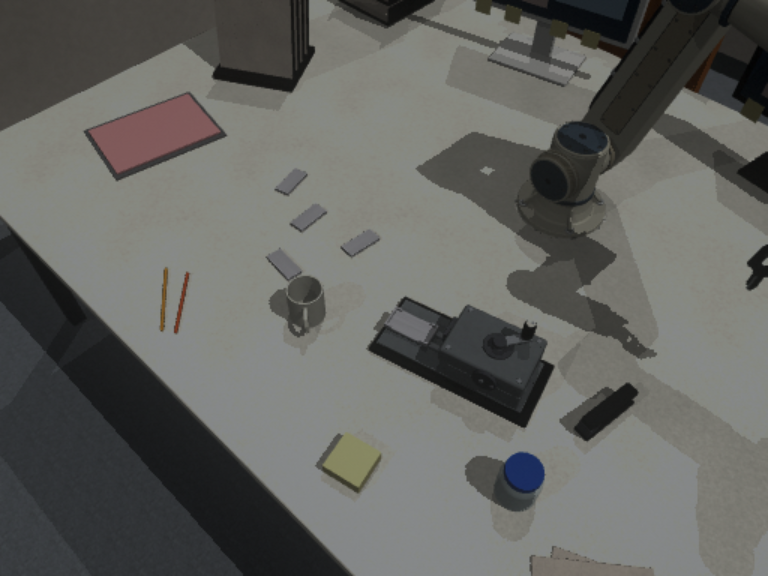

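The top view shows the nearest plate at about (318,224) in raw pixels. The press has its head at (175,200), the tray at (236,188) and the knob at about (158,215).

Run:
```python
from h import *
s=snapshot("top"); c=snapshot("scene")
a=cv2.resize(s["img"][155:240,132:267],None,fx=5.8,fy=5.8,interpolation=cv2.INTER_CUBIC)
cv2.imwrite("pics/presstop.png",cv2.convertScaleAbs(a,alpha=1.6))
a=cv2.resize(c["img"][190:290,240:375],None,fx=5.8,fy=5.8,interpolation=cv2.INTER_CUBIC)
cv2.imwrite("pics/pressscene.png",cv2.convertScaleAbs(a,alpha=1.6))
print(w2px(s,[.448,-.275,0]),w2px(c,[.448,-.275,0]))
# plate: subpixel by colour
for n,S in(("top",s),("scene",c)):
    u,v=w2px(S,[.448,-.275,.004]).astype(int)
    y0,x0=v-30,u-30
    p=S["img"][y0:v+30,x0:u+30].astype(float)
    bg=np.median(p.reshape(-1,3),0); 
    sat=p[...,0]-p[...,2]; m=(sat-(bg[0]-bg[2])>6).astype(np.uint8)
    k=cv2.connectedComponentsWithStats(m); i=1+np.argmax(k[2][1:,4]); ys,xs=np.where(k[1]==i)
    pts=np.array([px2w(S,(x+x0,y+y0),.008)[:2] for x,y in zip(xs,ys)])
    r=cv2.minAreaRect((pts*1000).astype(np.float32)); mu=pts.mean(0); w,V=np.linalg.eigh(np.cov(pts.T))
    print(n,bg,len(pts),mu,r,np.sqrt(12*w),np.degrees(np.arctan2(V[1,1],V[0,1])))
```

```text
[315.83619701 223.39613494] [241.00994131 163.09342909]Traceback (most recent call last):
  File "<stdin>", line 15, in <module>
    return _wrapfunc(a, 'argmax', axis=axis, out=out, **kwds)
    return bound(*args, **kwds)
ValueError: attempt to get argmax of an empty sequence
```

View pics/presstop.png

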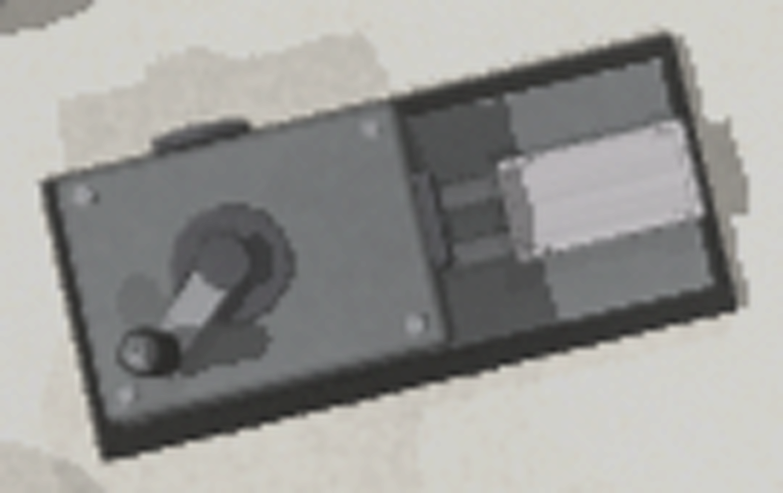

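View pics/pressscene.png

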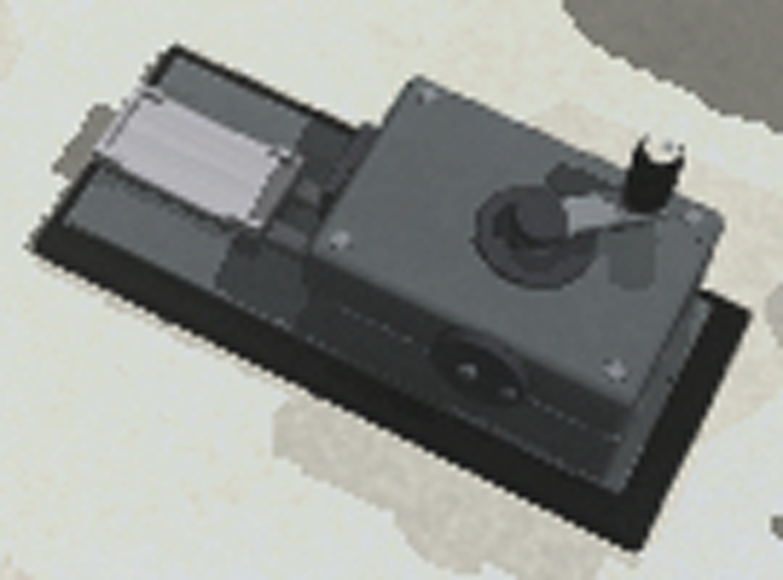

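The crop shows the head corners, the hub at about (232,258), the knob top at (148,350) and the tray at the right with corners (500,160), (682,122), (703,213) and (527,260). Next I fit one press pose to both views.

Run:
```python
from h import *
from scipy.optimize import least_squares
s=snapshot("top"); c=snapshot("scene")
f=lambda P,o:(np.array(P,float)+.5)/5.8-.5+np.array(o)
T=lambda P:f(P,(132,155)); C=lambda P:f(P,(240,190))
# press-frame pts
H=[(65,130),(65,-50),(-65,-50),(-65,130)]
H=[(a/1e3,b/1e3,.108) for a,b in H]
ht=T([(47,183),(390,100),(445,345),(112,420)]); hc=C([(628,402),(318,250),(415,78),(722,215)])
S=[(.08,-.2,.014),(-.08,-.2,.014),(-.08,.16,.014)]; st=T([(668,35),(737,308),(103,458)])
S2=S+[(.08,.16,.014)]; sc=C([(30,245),(175,45),(750,312),(640,550)])
def wp(p,q):
    a=p[2];return np.array([p[0]+np.cos(a)*q[0]-np.sin(a)*q[1],p[1]+np.sin(a)*q[0]+np.cos(a)*q[1],q[2]])
def res(p,ab=False):
    r=[]
    for cam,M,I in((s,H,ht),(c,H,hc),(s,S,st),(c,S2[:2]+S2[2:],sc)):
        r+= [w2px(cam,wp(p,m))-i for m,i in zip(M,I)]
    return np.array(r).ravel()
o=least_squares(res,[.53,.1,.23],loss="soft_l1"); p=o.x; print("press",p,np.degrees(p[2])); print(np.round(res(p).reshape(-1,2),1).tolist())
Rt=np.array([[np.cos(p[2]),np.sin(p[2])],[-np.sin(p[2]),np.cos(p[2])]])
for n,cam,q in(("top",s,T([(500,160),(682,122),(703,213),(527,260)])),("sc",c,C([(143,88),(298,155),(262,225),(97,152)]))):
    w=np.array([px2w(cam,x,.042)[:2] for x in q]); print(n,"tray",w.mean(0).round(4),(Rt@(w-p[:2]).T).T.round(4).tolist(),(Rt@(w.mean(0)-p[:2])).round(4))
for n,cam,k,h in(("top",s,T((148,349)),T((228,256))),("sc",c,C((665,145)),C((537,212)))):
    print(n,"knob",px2w(cam,k,.171)[:2],"hub",px2w(cam,h,.127)[:2])
for n,S in(("top",s),("scene",c)):
    u,v=w2px(S,[.448,-.275,.008]).astype(int); y0,x0=v-22,u-22
    p_=S["img"][y0:v+22,x0:u+22].astype(float); bg=np.median(p_.reshape(-1,3),0)
    d=p_-bg; sat=d[...,0]-d[...,2]; print(n,bg,p_[22,22])
    m=(sat>.5*np.median(sat[20:25,20:25])).astype(np.uint8)
    k=cv2.connectedComponentsWithStats(m); i=k[1][22,22]; ys,xs=np.where(k[1]==i)
    pts=np.array([px2w(S,(x+x0,y+y0),.008)[:2] for x,y in zip(xs,ys)]); w,V=np.linalg.eigh(np.cov(pts.T))
    print(len(pts),pts.mean(0),np.sqrt(12*w),np.degrees(np.arctan2(V[1,1],V[0,1])))
```

```text
press [0.5326295  0.12268732 0.22741537] 13.02994112457443
[[0.3, -1.2], [0.5, -0.8], [0.8, -0.6], [-1.5, 0.8], [0.8, 1.2], [-2.7, -0.2], [-0.4, -1.3], [1.4, -0.1], [0.5, -1.0], [0.2, 0.0], [-0.8, 0.6], [0.5, -0.3], [-0.3, -0.4], [0.8, 0.1], [0.4, -0.4]]
top tray [ 0.5642 -0.0168] [[0.0274, -0.0923], [0.0248, -0.1931], [-0.0262, -0.1926], [-0.0289, -0.0941]] [-0.0007 -0.143 ]
sc tray [ 0.5636 -0.0152] [[-0.0246, -0.1902], [-0.0282, -0.0942], [0.0225, -0.0901], [0.0263, -0.1908]] [-0.001  -0.1413]
top knob [0.47679444 0.19786976] hub [0.52397335 0.16861995]
sc knob [0.47187774 0.20164957] hub [0.51923164 0.16705821]
top [127. 131. 131.] [115. 114. 115.]
327 [ 0.44798102 -0.27918909] [0.03895418 0.08725725] 173.37933068841534
scene [128. 136. 135.] [113. 109. 110.]
224 [ 0.4498491  -0.27842305] [0.042573   0.09281752] 174.85758917549666
```

>>> move_arm --offset '[[12.5,-39,0],[12.5,-39,0],[12.5,-39,0],[12.5,-39,0],[12.5,-39,0]]' --rot '[[0,0,0.052],[0,0,0.052],[0,0,0.052],[0,0,0.051],[0,0,0.051]]' --gripper '[-1,-1,-1,-1,-1]'

```text
clock: 1.62
tcp_pos: [0.2573, 0.3175, 0.2313]
orientation: [-3.137, 0.158, -0.0]
wrist_force: [-0.1, -0.5, 0.1]
opening: 0.0858
grip_force: 0.0
```

>>> move_arm --offset '[[12.5,-39,0],[12.5,-39,0],[12.5,-39,0],[12.5,-39,0],[12.5,-39,0]]' --rot '[[0,0,0],[0,0,0],[0,0,0],[0,0,0],[0,0,0]]' --gripper '[-1,-1,-1,-1,-1]'

```text
clock: 2.03
tcp_pos: [0.3196, 0.1225, 0.2317]
orientation: [-3.136, 0.161, -0.002]
wrist_force: [2.0, 0.2, 0.4]
opening: 0.0853
grip_force: 0.0
```

>>> move_arm --offset '[[12.5,-39,0],[12.5,-39,0],[12.5,-39,0],[12.5,-39,0],[12.5,-39,0]]' --rot '[[0,0,0],[0,0,0],[0,0,0],[0,0,0],[0,0,0]]' --gripper '[-1,-1,-1,-1,-1]'

```text
clock: 2.45
tcp_pos: [0.3822, -0.0728, 0.2318]
orientation: [-3.137, 0.163, -0.002]
wrist_force: [1.2, 0.9, -0.2]
opening: 0.0854
grip_force: 0.0
```

>>> move_arm --offset '[[12.5,-39,0],[12.5,-39,0],[12.5,-39,0],[12.5,-39,0],[12.5,-39,0]]' --rot '[[0,0,0],[0,0,0],[0,0,0],[0,0,0],[0,0,0]]' --gripper '[-0.5,-0.5,-0.3,-0.3,-0.2]'

```text
clock: 2.87
tcp_pos: [0.4447, -0.268, 0.2313]
orientation: [3.137, -0.164, 0.001]
wrist_force: [1.1, 1.5, 0.4]
opening: 0.0511
grip_force: 0.0
```

>>> move_arm --offset '[[4.3,-11,-20],[0,0,-40],[0,0,-40],[0,0,-40],[0,0,-35]]' --rot '[[0,0,0],[0,0,0],[0,0,0],[0,0,0],[0,0,0]]' --gripper '[-0.2,-0.2,-0.2,-0.2,-0.2]'

```text
clock: 3.28
tcp_pos: [0.4481, -0.2765, 0.054]
orientation: [-3.137, 0.164, 0.001]
wrist_force: [0.7, -0.3, -0.5]
opening: 0.0512
grip_force: 0.0
```

>>> move_arm --offset '[[0,0,-20],[0,0,-10],[0,0,-10],[0,0,-5],[0,0,-5]]' --rot '[[0,0,0],[0,0,0],[0,0,0],[0,0,0],[0,0,0]]' --gripper '[-0.2,-0.2,-0.2,-0.2,-0.2]'

```text
clock: 3.7
tcp_pos: [0.45, -0.277, 0.007]
orientation: [3.137, -0.162, 0.003]
wrist_force: [0.7, -0.2, -0.0]
opening: 0.0512
grip_force: 0.0
```

>>> move_arm --offset '[[0,-1,-2],[0,0,-1.5],[0,0,-1],[0,0,0],[0,0,0]]' --rot '[[0,0,0],[0,0,0],[0,0,0],[0,0,0],[0,0,0]]' --gripper '[-0.2,-0.2,-0.2,-0.2,-0.2]'

```text
clock: 4.12
tcp_pos: [0.4492, -0.2777, 0.0022]
orientation: [3.137, -0.163, 0.001]
wrist_force: [-0.1, -0.1, 0.1]
opening: 0.0511
grip_force: 0.0
```

>>> move_arm --offset '[[0,0,-1],[0,0,-1],[0,0,0]]' --rot '[[0,0,0],[0,0,0],[0,0,0]]' --gripper '[-0.2,-0.2,-0.2]'

```text
clock: 4.37
tcp_pos: [0.4489, -0.2776, -0.0003]
orientation: [-3.137, 0.163, 0.0]
wrist_force: [0.6, -0.7, -0.2]
opening: 0.0513
grip_force: 0.0
```

>>> move_arm --offset '[[0,0,-1],[0,0,-1],[0,0,0]]' --rot '[[0,0,0],[0,0,0],[0,0,0]]' --gripper '[-0.2,-0.2,-0.2]'

```text
clock: 4.62
tcp_pos: [0.4488, -0.2775, -0.0025]
orientation: [-3.137, 0.163, 0.001]
wrist_force: [0.4, 0.8, -0.2]
opening: 0.0515
grip_force: 0.0
```

>>> move_arm --offset '[[0,0,0],[0,0,0],[0,0,0],[0,0,0],[0,0,0]]' --rot '[[0,0,0],[0,0,0],[0,0,0],[0,0,0],[0,0,0]]' --gripper '[-0.1,0,0.1,0.1,0.1]'

```text
clock: 5.03
tcp_pos: [0.4496, -0.2779, -0.0012]
orientation: [3.137, -0.162, 0.002]
wrist_force: [-1.4, 0.3, 6.0]
opening: 0.0388
grip_force: 32.6
```

>>> move_arm --offset '[[0,0,2],[0,0,15],[0,0,30],[0,0,35],[0,0,38]]' --rot '[[0,0,0],[0,0,0],[0,0,0],[0,0,0],[0,0,0]]' --gripper '[0.3,0.3,0.3,0.3,0.3]'

```text
clock: 5.45
tcp_pos: [0.4477, -0.2771, 0.1179]
orientation: [-3.136, 0.163, 0.005]
wrist_force: [1.1, -0.7, -1.5]
opening: 0.0383
grip_force: 60.4
```

>>> move_arm --offset '[[9,22,0],[9,22,0],[9,22,0],[10,22,0],[10,22,0]]' --rot '[[0,0,-0.1034],[0,0,-0.1034],[0,0,-0.1034],[0,0,-0.1034],[0,0,-0.1034]]' --gripper '[0.3,0.3,0.3,0.3,0.3]'

```text
clock: 5.87
tcp_pos: [0.4959, -0.1664, 0.1176]
orientation: [-2.988, 0.968, 0.001]
wrist_force: [-0.3, -0.1, -0.7]
opening: 0.0381
grip_force: 60.4
```

>>> move_arm --offset '[[9,22,0],[9,22,0],[9,22,0],[10,22,0],[10,22,0]]' --rot '[[0,0,-0.1034],[0,0,-0.1034],[0,0,-0.1034],[0,0,-0.1034],[0,0,-0.1034]]' --gripper '[0.3,0.3,0.3,0.3,0.3]'

```text
clock: 6.28
tcp_pos: [0.5429, -0.0564, 0.1174]
orientation: [2.642, -1.699, -0.001]
wrist_force: [0.3, 0.1, -1.0]
opening: 0.0379
grip_force: 60.4
```

>>> move_arm --offset '[[10,21,0],[10,21,0],[0,0,0],[0,0,0]]' --rot '[[0,0,-0.1035],[0,0,-0.1035],[0,0,0],[0,0,0]]' --gripper '[0.3,0.3,0.3,0.3]'

```text
clock: 6.62
tcp_pos: [0.5628, -0.0147, 0.1171]
orientation: [2.46, -1.953, -0.002]
wrist_force: [-1.3, -1.0, -2.1]
opening: 0.038
grip_force: 60.4
```

Run:
```python
from h import *
print(get_obs())
s=snapshot("top"); c=snapshot("scene")
a=cv2.resize(s["img"][145:230,180:290],None,fx=3.5,fy=3.5,interpolation=cv2.INTER_CUBIC)
b=cv2.resize(c["img"][120:240,220:330],None,fx=3.5,fy=3.5,interpolation=cv2.INTER_CUBIC)
a=cv2.copyMakeBorder(a,0,b.shape[0]-a.shape[0],0,0,cv2.BORDER_CONSTANT)
cv2.imwrite("pics/hold.png",cv2.convertScaleAbs(np.hstack([a,b]),alpha=1.6))
```

```text
{'clock': 6.6167, 'joint_pos': array([ 2.51520273e-01,  3.41249577e-01, -6.82733058e-02, -3.88615544e-04,
       -1.16244822e+00, -2.27629086e-02]), 'qd': array([-0.02674831, -0.01356304, -0.01701635,  0.00182767, -0.00312386,
        0.02699994]), 'tau': array([  0.93311492, -41.84954524,  22.79902875,   5.0944528 ,
         0.07632529,  -0.41946248]), 'tcp_pos': array([ 0.56282614, -0.01465774,  0.117133  ]), 'orientation': array([ 2.45974221e+00, -1.95313583e+00, -1.56032465e-03]), 'wrist_force': array([-1.30233281, -0.97966908, -2.07121398]), 'torque': array([-0.06274057,  0.03296273,  0.02025563]), 'grip_force': 60.438716411590576, 'opening': 0.03800188303668956}
```

View pics/hold.png

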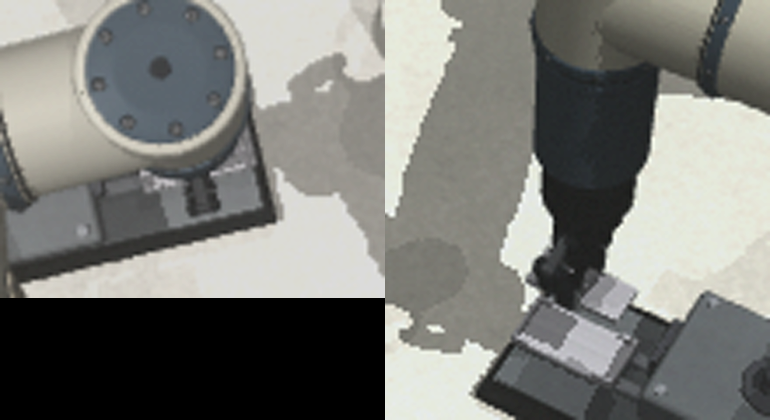

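The scene crop shows the plate held level above the tray: its near end has corners at about (637,290) and (624,320), its other end is at (530,280).

Run:
```python
from h import *
c=snapshot("scene"); o=get_obs()
img=c["img"]
P=lambda X,Y:((X-385+.5)/3.5-.5+220,(Y+.5)/3.5-.5+120)
p=np.array([.5326,.1227]);a=.2274;R=np.array([[np.cos(a),np.sin(a)],[-np.sin(a),np.cos(a)]])
for q in((637,290),(624,318),(530,280),(591,270)): print(q,(R@(px2w(c,P(*q),.1265)[:2]-o["tcp_pos"][:2])).round(4))
# predicted corners with plate centred on tcp, in crop px
for d in((.02,.045),(-.02,.045),(-.02,-.045),(.02,-.045)):
    w=o["tcp_pos"][:2]+R.T@np.array(d); u=w2px(c,[*w,.1265]); print(d,np.round([(u[0]-220+.5)*3.5+384.5,(u[1]-120+.5)*3.5-.5]))
b=cv2.resize(img[185:222,255:300],None,fx=13,fy=13,interpolation=cv2.INTER_CUBIC)
cv2.imwrite("pics/hold2.png",cv2.convertScaleAbs(b,alpha=1.6))
```

```text
(637, 290) [-0.0172  0.0472]
(624, 318) [0.0149 0.0511]
(530, 280) [ 0.0205 -0.0381]
(591, 270) [-0.0161  0.0025]
(0.02, 0.045) [615. 319.]
(-0.02, 0.045) [636. 287.]
(-0.02, -0.045) [546. 245.]
(0.02, -0.045) [523. 276.]
```

View pics/hold2.png

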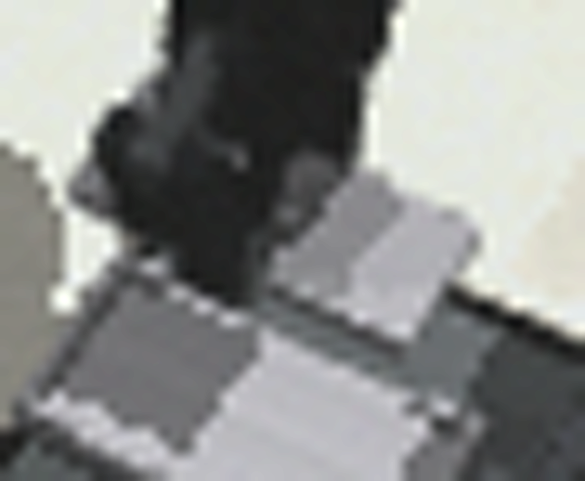

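The held plate sits centred on the tool to about 1 mm. I'm lowering it into the pocket.

>>> move_arm --offset '[[1.2,-1,-15],[0,0,-20],[0,0,-20],[0,0,-10],[0,0,0]]' --rot '[[0,0,0],[0,0,0],[0,0,0],[0,0,0],[0,0,0]]' --gripper '[0.3,0.3,0.3,0.3,0.3]'

```text
clock: 7.18
tcp_pos: [0.562, -0.0176, 0.0504]
orientation: [2.454, -1.956, -0.006]
wrist_force: [-0.7, 0.2, -0.7]
opening: 0.0378
grip_force: 60.4
```

>>> move_arm --offset '[[0,0,-3],[0,0,-3],[0,0,-1],[0,0,0]]' --rot '[[0,0,0],[0,0,0],[0,0,0],[0,0,0]]' --gripper '[0.3,0.3,0.3,0.3]'

```text
clock: 7.52
tcp_pos: [0.5645, -0.0166, 0.0463]
orientation: [-2.457, 1.956, -0.001]
wrist_force: [0.4, -0.2, -0.6]
opening: 0.0378
grip_force: 60.4
```

>>> move_arm --offset '[[-0.3,0.7,-2],[0,0,-2],[0,0,-1],[0,0,0]]' --rot '[[0,0,0],[0,0,0],[0,0,0],[0,0,0]]' --gripper '[0.3,0.3,0.3,0.3]'

```text
clock: 7.85
tcp_pos: [0.5637, -0.0159, 0.0406]
orientation: [2.458, -1.957, -0.001]
wrist_force: [-0.4, 0.7, -0.8]
opening: 0.0381
grip_force: 60.4
```

>>> move_arm --offset '[[0,0,-1],[0,0,-1],[0,0,0]]' --rot '[[0,0,0],[0,0,0],[0,0,0]]' --gripper '[0.3,0.3,0.3]'

```text
clock: 8.1
tcp_pos: [0.5637, -0.0159, 0.0386]
orientation: [2.458, -1.957, -0.0]
wrist_force: [-0.2, 0.0, -0.3]
opening: 0.0382
grip_force: 60.4
```

>>> move_arm --offset '[[0,0,-1],[0,0,-0.7],[0,0,0]]' --rot '[[0,0,0],[0,0,0],[0,0,0]]' --gripper '[0.3,0.3,0.3]'

```text
clock: 8.35
tcp_pos: [0.5637, -0.0159, 0.0369]
orientation: [2.457, -1.957, -0.0]
wrist_force: [0.1, -0.3, -0.1]
opening: 0.0381
grip_force: 60.4
```

>>> move_arm --offset '[[0,0,-0.7],[0,0,-0.3],[0,0,0]]' --rot '[[0,0,0],[0,0,0],[0,0,0]]' --gripper '[0.3,0.3,0.3]'

```text
clock: 8.6
tcp_pos: [0.5638, -0.0159, 0.036]
orientation: [2.458, -1.957, -0.0]
wrist_force: [-0.2, -0.7, -0.3]
opening: 0.0382
grip_force: 60.4
```

>>> move_arm --offset '[[0,0,-0.7],[0,0,-0.3],[0,0,0]]' --rot '[[0,0,0],[0,0,0],[0,0,0]]' --gripper '[0.3,0.3,0.3]'

```text
clock: 8.85
tcp_pos: [0.5641, -0.0159, 0.0359]
orientation: [-2.458, 1.956, -0.001]
wrist_force: [-1.8, -0.2, 5.8]
opening: 0.0382
grip_force: 62.7
```

The plate touched down at the expected height, so it is on the floor. I'm opening and lifting.

>>> move_arm --offset '[[0,0,0.5],[0,0,0],[0,0,0],[0,0,2],[0,0,10]]' --rot '[[0,0,0],[0,0,0],[0,0,0],[0,0,0],[0,0,0]]' --gripper '[0,-0.1,-0.3,-0.3,-0.4]'

```text
clock: 9.27
tcp_pos: [0.5625, -0.016, 0.0463]
orientation: [2.455, -1.956, -0.004]
wrist_force: [0.1, 0.0, 0.1]
opening: 0.0596
grip_force: 0.0
```

>>> move_arm --offset '[[0,0,30],[0,0,40],[0,0,40],[0,0,40],[0,0,20]]' --rot '[[0,0,0],[0,0,0],[0,0,0],[0,0,0],[0,0,0]]' --gripper '[-0.4,-0.4,-0.4,-0.4,-0.4]'

```text
clock: 9.68
tcp_pos: [0.5656, -0.0163, 0.2245]
orientation: [-2.454, 1.953, -0.011]
wrist_force: [0.8, 0.5, 0.8]
opening: 0.0599
grip_force: 0.0
```

Run:
```python
from h import *
print(get_obs()["tcp_pos"])
c=snapshot("scene")
b=cv2.resize(c["img"][190:290,240:375],None,fx=5.8,fy=5.8,interpolation=cv2.INTER_CUBIC)
cv2.imwrite("pics/placed.png",cv2.convertScaleAbs(b,alpha=1.6))
# axle (press frame 0,.0465) and knob estimates
```

```text
[ 0.56555643 -0.01631693  0.22445079]
```

View pics/placed.png

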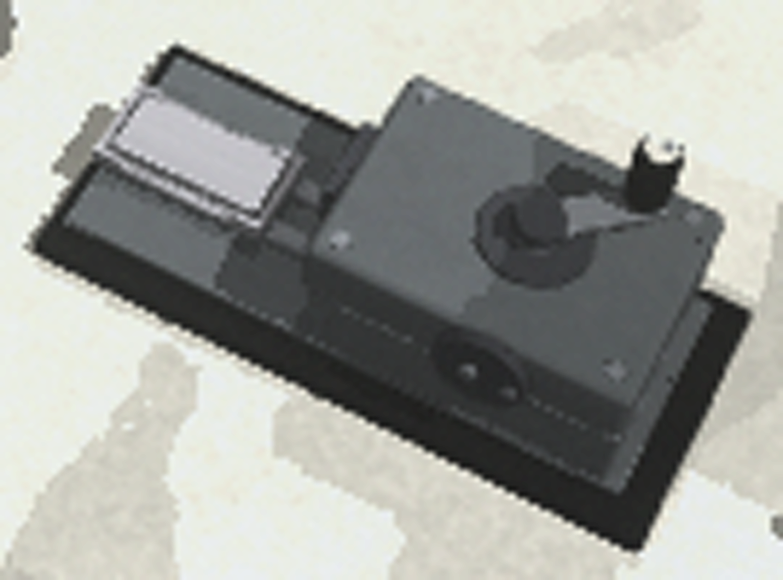

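The plate lies flat inside the lips. The knob top is at about (660,148) in this crop. Now to the knob, with the fingers closing along the tangent.

>>> move_arm --offset '[[-12,31,0],[-12,31,0],[-12,31,0],[-13,31,0],[-13,31,0]]' --rot '[[0,0,0.108],[0,0,0.108],[0,0,0.108],[0,0,0.108],[0,0,0.108]]' --gripper '[-0.4,-0.4,-0.4,-0.4,-0.4]'

```text
clock: 10.15
tcp_pos: [0.501, 0.1402, 0.2184]
orientation: [-2.893, 1.223, -0.001]
wrist_force: [1.1, 0.2, 0.1]
opening: 0.0595
grip_force: 0.0
```

>>> move_arm --offset '[[-13,30,0],[-13,30,0],[0,0,0],[0,0,0]]' --rot '[[0,0,0.108],[0,0,0.109],[0,0,0],[0,0,0]]' --gripper '[-0.4,-0.4,-0.4,-0.4]'

```text
clock: 10.48
tcp_pos: [0.4752, 0.2004, 0.2182]
orientation: [-3.008, 0.906, -0.001]
wrist_force: [0.5, -0.2, -0.6]
opening: 0.0599
grip_force: 0.0
```

Run:
```python
from h import *
print(get_obs()["tcp_pos"],get_obs()["orientation"])
c=snapshot("scene")
b=cv2.resize(c["img"][190:250,315:385],None,fx=8,fy=8,interpolation=cv2.INTER_CUBIC)
cv2.imwrite("pics/knob.png",cv2.convertScaleAbs(b,alpha=1.6))
for p in([.4763,.1985,.171],[.4763,.1985,.127],[.5221,.1681,.127]):
    u=w2px(c,p); print(np.round([(u[0]-315+.5)*8-.5,(u[1]-190+.5)*8-.5]))
```

```text
[0.47522368 0.20039759 0.21824647] [-3.00769541e+00  9.05737868e-01 -6.63227093e-04]
[303. 203.]
[280. 271.]
[138. 299.]
```

View pics/knob.png

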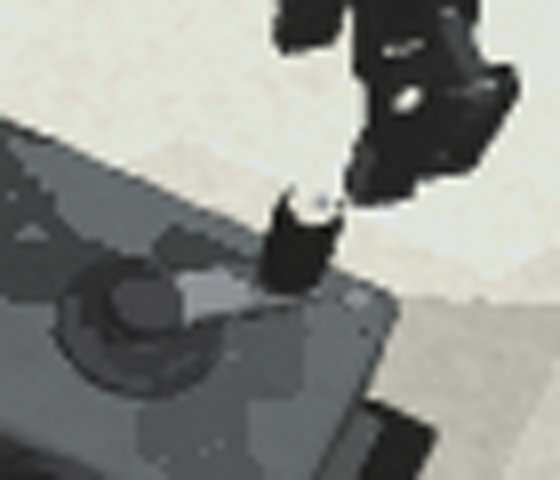

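The knob top is at (315,203) in this crop, about 1.3 raw px from the prediction, and the hub is off by the same amount, so the angle holds. I'm lowering over the knob.

>>> move_arm --offset '[[0.8,-1.4,-20],[0,0,-25],[0,0,-20],[0,0,-15],[0,0,-5]]' --rot '[[0,0,0],[0,0,0],[0,0,0],[0,0,0],[0,0,0]]' --gripper '[-0.4,-0.4,-0.4,-0.4,-0.4]'

```text
clock: 10.95
tcp_pos: [0.4758, 0.1958, 0.1303]
orientation: [3.002, -0.914, -0.005]
wrist_force: [-0.2, -0.3, 0.0]
opening: 0.0598
grip_force: 0.0
```

>>> move_arm --offset '[[0,0,0],[0,0,0],[0,0,0],[0,0,0],[0,0,0]]' --rot '[[0,0,0],[0,0,0],[0,0,0],[0,0,0],[0,0,0]]' --gripper '[-0.2,0,0.1,0.2,0.28]'

```text
clock: 11.37
tcp_pos: [0.4771, 0.1979, 0.1335]
orientation: [-3.006, 0.91, -0.002]
wrist_force: [0.5, 0.2, 0.2]
opening: 0.0307
grip_force: 0.0
```

>>> move_arm --offset '[[0,0,0],[0,0,0],[0,0,0]]' --rot '[[0,0,0],[0,0,0],[0,0,0]]' --gripper '[0.32,0.36,0.4]'

```text
clock: 11.62
tcp_pos: [0.4773, 0.1983, 0.1332]
orientation: [-3.005, 0.909, -0.002]
wrist_force: [1.4, 2.2, 1.8]
opening: 0.0257
grip_force: 1.0
```

>>> move_arm --offset '[[0,0,0],[0,0,0],[0,0,0],[0,0,0],[0,0,0]]' --rot '[[0,0,0],[0,0,0],[0,0,0],[0,0,0],[0,0,0]]' --gripper '[0.44,0.48,0.52,0.6,0.6]'

```text
clock: 12.03
tcp_pos: [0.4771, 0.198, 0.1332]
orientation: [-3.006, 0.909, -0.002]
wrist_force: [-0.1, 2.0, 5.4]
opening: 0.0222
grip_force: 58.6
```

Run:
```python
from h import *
o=get_obs(); print(o["tcp_pos"],o["wrist_force"])
A=np.array([.5221,.1681]); 
for s0 in (146.,):
    for k0 in range(0,360,48):
        r=[]
        for k in range(6):
            a,b=np.radians([s0-k0-8*k,s0-k0-8*k-8]); r.append([round(55*(np.cos(b)-np.cos(a)),1),round(55*(np.sin(b)-np.sin(a)),1)])
        print(s0-k0,r)
```

```text
[0.47711766 0.19799161 0.13324516] [-0.07947318  2.03044284  5.44274297]
146.0 [[np.float64(4.7), np.float64(6.0)], [np.float64(5.5), np.float64(5.3)], [np.float64(6.2), np.float64(4.5)], [np.float64(6.8), np.float64(3.6)], [np.float64(7.2), np.float64(2.6)], [np.float64(7.5), np.float64(1.6)]]
98.0 [[np.float64(7.7), np.float64(0.5)], [np.float64(7.7), np.float64(-0.5)], [np.float64(7.5), np.float64(-1.6)], [np.float64(7.2), np.float64(-2.6)], [np.float64(6.8), np.float64(-3.6)], [np.float64(6.2), np.float64(-4.5)]]
50.0 [[np.float64(5.5), np.float64(-5.3)], [np.float64(4.7), np.float64(-6.0)], [np.float64(3.8), np.float64(-6.6)], [np.float64(2.9), np.float64(-7.1)], [np.float64(1.9), np.float64(-7.4)], [np.float64(0.8), np.float64(-7.6)]]
2.0 [[np.float64(-0.3), np.float64(-7.7)], [np.float64(-1.3), np.float64(-7.6)], [np.float64(-2.4), np.float64(-7.3)], [np.float64(-3.4), np.float64(-6.9)], [np.float64(-4.3), np.float64(-6.4)], [np.float64(-5.1), np.float64(-5.7)]]
-46.0 [[np.float64(-5.9), np.float64(-4.9)], [np.float64(-6.5), np.float64(-4.1)], [np.float64(-7.0), np.float64(-3.1)], [np.float64(-7.4), np.float64(-2.1)], [np.float64(-7.6), np.float64(-1.1)], [np.float64(-7.7), np.float64(0.0)]]
-94.0 [[np.float64(-7.6), np.float64(1.1)], [np.float64(-7.4), np.float64(2.1)], [np.float64(-7.0), np.float64(3.1)], [np.float64(-6.5), np.float64(4.1)], [np.float64(-5.9), np.float64(4.9)], [np.float64(-5.1), np.float64(5.7)]]
-142.0 [[np.float64(-4.3), np.float64(6.4)], [np.float64(-3.4), np.float64(6.9)], [np.float64(-2.4), np.float64(7.3)], [np.float64(-1.3), np.float64(7.6)], [np.float64(-0.3), np.float64(7.7)], [np.float64(0.8), np.float64(7.6)]]
-190.0 [[np.float64(1.9), np.float64(7.4)], [np.float64(2.9), np.float64(7.1)], [np.float64(3.8), np.float64(6.6)], [np.float64(4.7), np.float64(6.0)], [np.float64(5.5), np.float64(5.3)], [np.float64(6.2), np.float64(4.5)]]
```

>>> move_arm --offset '[[1.1,1.6,0],[2.4,3.0,0],[2.6,2.8,0],[2.7,2.7,0]]' --rot '[[0,0,0],[0,0,0],[0,0,0],[0,0,0]]' --gripper '[0.6,0.6,0.6,0.6]'

```text
clock: 12.37
tcp_pos: [0.4839, 0.2063, 0.1329]
orientation: [3.003, -0.909, -0.003]
wrist_force: [-6.2, -2.9, 11.2]
opening: 0.0225
grip_force: 59.2
```

>>> move_arm --offset '[[4.5,3.6,0.3],[4.8,3.1,0.3],[5.1,2.6,0],[5.4,2.1,0],[5.6,1.5,0]]' --rot '[[0,0,0],[0,0,0],[0,0,0],[0,0,0],[0,0,0]]' --gripper '[0.6,0.6,0.6,0.6,0.6]'

```text
clock: 12.78
tcp_pos: [0.5083, 0.2206, 0.1331]
orientation: [3.005, -0.909, -0.007]
wrist_force: [-10.1, 2.8, 11.2]
opening: 0.0227
grip_force: 59.2
```

>>> move_arm --offset '[[5.7,1.1,0.3],[5.7,0.5,0.3],[5.7,-0.3,0],[5.7,-0.9,0],[5.6,-1.5,0]]' --rot '[[0,0,0],[0,0,0],[0,0,0],[0,0,0],[0,0,0]]' --gripper '[0.6,0.6,0.6,0.6,0.6]'

```text
clock: 13.2
tcp_pos: [0.537, 0.2211, 0.1334]
orientation: [-3.006, 0.909, 0.008]
wrist_force: [-8.8, 8.0, 7.6]
opening: 0.0225
grip_force: 58.9
```

>>> move_arm --offset '[[5.6,-1.7,0.2],[5.3,-2.3,0.2],[4.8,-3.1,0],[4.5,-3.6,0],[4.1,-4.1,0]]' --rot '[[0,0,0],[0,0,0],[0,0,0],[0,0,0],[0,0,0]]' --gripper '[0.6,0.6,0.6,0.6,0.6]'

```text
clock: 13.62
tcp_pos: [0.5617, 0.2076, 0.1335]
orientation: [-3.004, 0.908, 0.007]
wrist_force: [-6.5, 11.3, 3.9]
opening: 0.0223
grip_force: 58.7
```

>>> move_arm --offset '[[3.8,-4.4,0],[3.2,-4.7,0],[2.6,-5.1,0]]' --rot '[[0,0,0],[0,0,0],[0,0,0]]' --gripper '[0.6,0.6,0.6]'

```text
clock: 13.87
tcp_pos: [0.572, 0.1941, 0.1336]
orientation: [-3.002, 0.907, 0.005]
wrist_force: [-3.6, 13.0, 2.1]
opening: 0.0223
grip_force: 58.6
```

>>> move_arm --offset '[[2.2,-5.4,0],[1.6,-5.6,0],[1.0,-5.7,0]]' --rot '[[0,0,0],[0,0,0],[0,0,0]]' --gripper '[0.6,0.6,0.6]'

```text
clock: 14.12
tcp_pos: [0.5777, 0.1779, 0.1337]
orientation: [-3.001, 0.907, 0.003]
wrist_force: [-0.4, 13.5, 1.5]
opening: 0.022
grip_force: 58.6
```

>>> move_arm --offset '[[0.3,-5.7,0],[-0.3,-5.7,0],[-0.9,-5.7,0]]' --rot '[[0,0,0],[0,0,0],[0,0,0]]' --gripper '[0.6,0.6,0.6]'

```text
clock: 14.37
tcp_pos: [0.5779, 0.1606, 0.1338]
orientation: [-3.0, 0.907, -0.001]
wrist_force: [2.4, 12.5, -0.0]
opening: 0.0222
grip_force: 58.7
```

>>> move_arm --offset '[[-1.5,-5.6,0],[-2.1,-5.4,0],[-2.6,-5.1,0],[-3.1,-4.8,0]]' --rot '[[0,0,0],[0,0,0],[0,0,0],[0,0,0]]' --gripper '[0.6,0.6,0.6,0.6]'

```text
clock: 14.7
tcp_pos: [0.5693, 0.1383, 0.134]
orientation: [-3.002, 0.908, -0.004]
wrist_force: [6.0, 6.8, -3.1]
opening: 0.0224
grip_force: 58.7
```

>>> move_arm --offset '[[-3.6,-4.5,-0.2],[-4.1,-4.1,-0.2],[-4.5,-3.6,0],[-4.8,-3.1,0]]' --rot '[[0,0,0],[0,0,0],[0,0,0],[0,0,0]]' --gripper '[0.6,0.6,0.6,0.6]'

```text
clock: 15.03
tcp_pos: [0.552, 0.1214, 0.1338]
orientation: [-3.005, 0.909, -0.004]
wrist_force: [5.6, 3.3, 0.5]
opening: 0.0225
grip_force: 58.9
```

>>> move_arm --offset '[[-5.1,-2.6,0],[-5.4,-2.1,0],[-5.6,-1.5,0],[-5.7,-0.9,0],[-5.7,-0.3,0]]' --rot '[[0,0,0],[0,0,0],[0,0,0],[0,0,0],[0,0,0]]' --gripper '[0.6,0.6,0.6,0.6,0.6]'

```text
clock: 15.45
tcp_pos: [0.5228, 0.1132, 0.1336]
orientation: [-3.007, 0.91, 0.0]
wrist_force: [4.0, 1.9, 0.7]
opening: 0.0223
grip_force: 59.1
```

>>> move_arm --offset '[[-5.7,0.3,0],[-5.7,0.9,0],[-5.6,1.5,0]]' --rot '[[0,0,0],[0,0,0],[0,0,0]]' --gripper '[0.6,0.6,0.6]'

```text
clock: 15.7
tcp_pos: [0.5056, 0.116, 0.1337]
orientation: [-3.007, 0.91, 0.0]
wrist_force: [3.8, 2.3, 1.0]
opening: 0.0222
grip_force: 59.0
```

>>> move_arm --offset '[[-5.4,2.1,0],[-5.1,2.6,0],[-4.8,3.1,0],[-4.5,3.6,0],[-4.1,4.1,0]]' --rot '[[0,0,0],[0,0,0],[0,0,0],[0,0,0],[0,0,0]]' --gripper '[0.6,0.6,0.6,0.6,0.6]'

```text
clock: 16.12
tcp_pos: [0.4822, 0.1314, 0.1337]
orientation: [3.006, -0.91, 0.001]
wrist_force: [5.8, 0.4, -1.3]
opening: 0.0226
grip_force: 58.8
```

>>> move_arm --offset '[[-3.6,4.5,0],[-3.1,4.8,0],[-2.6,5.1,0],[-2.1,5.4,0],[-1.5,5.6,0]]' --rot '[[0,0,0],[0,0,0],[0,0,0],[0,0,0],[0,0,0]]' --gripper '[0.6,0.6,0.6,0.6,0.6]'

```text
clock: 16.53
tcp_pos: [0.4693, 0.1555, 0.1337]
orientation: [3.004, -0.909, 0.002]
wrist_force: [7.8, -4.4, -3.0]
opening: 0.0222
grip_force: 58.9
```

>>> move_arm --offset '[[-0.6,5.7,0],[0,5.7,0],[0.6,5.7,0],[0.9,5.7,0],[1.5,5.6,0]]' --rot '[[0,0,0],[0,0,0],[0,0,0],[0,0,0],[0,0,0]]' --gripper '[0.6,0.6,0.6,0.6,0.6]'

```text
clock: 16.95
tcp_pos: [0.47, 0.1822, 0.1333]
orientation: [2.999, -0.908, -0.003]
wrist_force: [0.4, -6.7, 3.6]
opening: 0.0221
grip_force: 59.4
```

>>> move_arm --offset '[[2.2,5.4,0],[2.6,5.1,0],[3.1,4.8,0],[3.6,4.5,0],[4.1,4.1,0]]' --rot '[[0,0,0],[0,0,0],[0,0,0],[0,0,0],[0,0,0]]' --gripper '[0.6,0.6,0.6,0.6,0.6]'

```text
clock: 17.37
tcp_pos: [0.484, 0.2064, 0.1331]
orientation: [2.999, -0.908, -0.008]
wrist_force: [-6.1, -4.6, 7.4]
opening: 0.0222
grip_force: 59.9
```

>>> move_arm --offset '[[4.5,3.6,0],[4.8,3.1,0],[5.1,2.6,0]]' --rot '[[0,0,0],[0,0,0],[0,0,0]]' --gripper '[0.6,0.6,0.6]'

```text
clock: 17.62
tcp_pos: [0.4981, 0.2168, 0.1332]
orientation: [3.001, -0.908, -0.01]
wrist_force: [-9.0, -1.4, 7.6]
opening: 0.0222
grip_force: 60.0
```

>>> move_arm --offset '[[5.4,2.2,0.2],[5.6,1.6,0.2],[5.7,1.0,0],[5.7,0.4,0],[5.7,-0.2,0]]' --rot '[[0,0,0],[0,0,0],[0,0,0],[0,0,0],[0,0,0]]' --gripper '[0.6,0.6,0.6,0.6,0.6]'

```text
clock: 18.03
tcp_pos: [0.5261, 0.2232, 0.1333]
orientation: [3.003, -0.909, -0.011]
wrist_force: [-9.0, 4.0, 5.8]
opening: 0.0223
grip_force: 59.8
```

>>> move_arm --offset '[[5.7,-0.8,0],[5.7,-1.4,0],[5.5,-2.0,0]]' --rot '[[0,0,0],[0,0,0],[0,0,0]]' --gripper '[0.6,0.6,0.6]'

```text
clock: 18.28
tcp_pos: [0.5431, 0.2199, 0.1333]
orientation: [3.005, -0.909, -0.011]
wrist_force: [-8.2, 5.3, 4.8]
opening: 0.0222
grip_force: 59.8
```

>>> move_arm --offset '[[5.2,-2.5,0],[4.9,-3.0,0],[4.5,-3.6,0],[4.1,-4.1,0],[3.6,-4.5,0]]' --rot '[[0,0,0],[0,0,0],[0,0,0],[0,0,0],[0,0,0]]' --gripper '[0.6,0.6,0.6,0.6,0.6]'

```text
clock: 18.7
tcp_pos: [0.5659, 0.2038, 0.1334]
orientation: [-3.006, 0.909, 0.01]
wrist_force: [-7.7, 9.6, 3.4]
opening: 0.0224
grip_force: 59.5
```

>>> move_arm --offset '[[3.2,-4.8,0],[2.7,-5.1,0],[2.1,-5.4,0]]' --rot '[[0,0,0],[0,0,0],[0,0,0]]' --gripper '[0.6,0.6,0.6]'

```text
clock: 18.95
tcp_pos: [0.5747, 0.1895, 0.1335]
orientation: [-3.004, 0.908, 0.008]
wrist_force: [-4.7, 12.1, 1.9]
opening: 0.0222
grip_force: 59.5
```

>>> move_arm --offset '[[1.5,-5.6,0],[0.9,-5.7,0],[0.3,-5.7,0],[-0.3,-5.7,0],[-0.9,-5.7,0]]' --rot '[[0,0,0],[0,0,0],[0,0,0],[0,0,0],[0,0,0]]' --gripper '[0.6,0.6,0.6,0.6,0.6]'

```text
clock: 19.37
tcp_pos: [0.5782, 0.1617, 0.1338]
orientation: [-3.002, 0.907, 0.002]
wrist_force: [2.3, 12.6, -0.7]
opening: 0.0223
grip_force: 59.2
```

>>> move_arm --offset '[[-1.5,-5.6,0],[-2.1,-5.4,0],[-2.6,-5.1,0]]' --rot '[[0,0,0],[0,0,0],[0,0,0]]' --gripper '[0.6,0.6,0.6]'

```text
clock: 19.62
tcp_pos: [0.573, 0.1448, 0.134]
orientation: [-3.002, 0.907, -0.001]
wrist_force: [5.9, 9.0, -2.3]
opening: 0.0227
grip_force: 59.1
```

>>> move_arm --offset '[[-3.1,-4.8,0],[-3.6,-4.5,0],[-4.1,-4.1,0],[-4.5,-3.6,0],[-4.8,-3.1,0]]' --rot '[[0,0,0],[0,0,0],[0,0,0],[0,0,0],[0,0,0]]' --gripper '[0.6,0.6,0.6,0.6,0.6]'

```text
clock: 20.03
tcp_pos: [0.5527, 0.1223, 0.134]
orientation: [-3.006, 0.909, -0.002]
wrist_force: [6.5, 2.7, -2.9]
opening: 0.0227
grip_force: 59.1
```

>>> move_arm --offset '[[-5.1,-2.6,0],[-5.4,-2.1,0],[-5.6,-1.5,0]]' --rot '[[0,0,0],[0,0,0],[0,0,0]]' --gripper '[0.6,0.6,0.6]'

```text
clock: 20.28
tcp_pos: [0.5358, 0.1151, 0.1339]
orientation: [3.006, -0.91, -0.0]
wrist_force: [4.6, 1.0, -2.1]
opening: 0.0225
grip_force: 59.3
```

>>> move_arm --offset '[[-5.7,-0.9,0],[-5.7,-0.3,0],[-5.7,0.3,0],[-5.7,0.9,0],[-5.6,1.5,0]]' --rot '[[0,0,0],[0,0,0],[0,0,0],[0,0,0],[0,0,0]]' --gripper '[0.6,0.6,0.6,0.6,0.6]'

```text
clock: 20.7
tcp_pos: [0.5067, 0.1165, 0.1339]
orientation: [3.006, -0.91, -0.002]
wrist_force: [3.1, -2.0, -1.8]
opening: 0.0223
grip_force: 59.3
```

>>> move_arm --offset '[[-5.4,2.1,0],[-5.1,2.6,0],[-4.8,3.1,0]]' --rot '[[0,0,0],[0,0,0],[0,0,0]]' --gripper '[0.6,0.6,0.6]'

```text
clock: 20.95
tcp_pos: [0.4915, 0.1244, 0.1339]
orientation: [3.005, -0.91, -0.001]
wrist_force: [0.8, -3.1, -2.5]
opening: 0.0224
grip_force: 59.3
```

>>> move_arm --offset '[[-4.6,3.5,0],[-4.1,4.1,0],[-3.6,4.5,0],[-3.1,4.8,0],[-2.6,5.1,0]]' --rot '[[0,0,0],[0,0,0],[0,0,0],[0,0,0],[0,0,0]]' --gripper '[0.6,0.6,0.6,0.6,0.6]'

```text
clock: 21.37
tcp_pos: [0.4736, 0.1465, 0.1339]
orientation: [3.005, -0.91, -0.002]
wrist_force: [1.5, -5.1, -0.8]
opening: 0.0224
grip_force: 59.4
```

>>> move_arm --offset '[[-2.1,5.4,0],[-1.4,5.6,0],[-0.7,5.7,0]]' --rot '[[0,0,0],[0,0,0],[0,0,0]]' --gripper '[0.6,0.6,0.6]'

```text
clock: 21.62
tcp_pos: [0.4691, 0.1628, 0.1338]
orientation: [3.004, -0.909, -0.002]
wrist_force: [0.5, -5.9, -1.0]
opening: 0.0225
grip_force: 59.5
```

>>> move_arm --offset '[[-0.2,2.9,0],[-0.1,2.9,0],[0.1,2.9,0],[0.2,2.9,0],[0.4,2.8,0]]' --rot '[[0,0,0],[0,0,0],[0,0,0],[0,0,0],[0,0,0]]' --gripper '[0.6,0.6,0.6,0.6,0.6]'

```text
clock: 22.03
tcp_pos: [0.47, 0.1779, 0.1338]
orientation: [3.006, -0.91, -0.003]
wrist_force: [-3.3, -3.4, -0.8]
opening: 0.0224
grip_force: 59.5
```

>>> move_arm --offset '[[0.5,2.8,0],[0.7,2.8,0],[0.8,2.8,0],[1.0,2.7,0],[1.1,2.7,0]]' --rot '[[0,0,0],[0,0,0],[0,0,0],[0,0,0],[0,0,0]]' --gripper '[0.6,0.6,0.6,0.6,0.6]'

```text
clock: 22.45
tcp_pos: [0.4741, 0.1917, 0.1338]
orientation: [3.006, -0.91, -0.003]
wrist_force: [-2.9, -3.8, -0.6]
opening: 0.0223
grip_force: 59.5
```

>>> move_arm --offset '[[1.2,2.3,0],[1.2,2.3,0],[1.2,2.2,0]]' --rot '[[0,0,0],[0,0,0],[0,0,0]]' --gripper '[0.6,0.6,0.6]'

```text
clock: 22.7
tcp_pos: [0.478, 0.1987, 0.1339]
orientation: [3.007, -0.91, -0.002]
wrist_force: [-3.9, -3.6, -1.7]
opening: 0.0226
grip_force: 59.5
```

>>> move_arm --offset '[[0.9,1.3,0],[0.9,1.3,0],[0.9,1.3,0]]' --rot '[[0,0,0],[0,0,0],[0,0,0]]' --gripper '[0.6,0.6,0.6]'

```text
clock: 22.95
tcp_pos: [0.4811, 0.2027, 0.1339]
orientation: [-3.007, 0.91, 0.001]
wrist_force: [-3.1, -1.0, -2.7]
opening: 0.0223
grip_force: 59.4
```

>>> move_arm --offset '[[1.2,1.4,0],[1.2,1.3,0],[1.2,1.3,0]]' --rot '[[0,0,0],[0,0,0],[0,0,0]]' --gripper '[0.6,0.6,0.6]'

```text
clock: 23.2
tcp_pos: [0.4846, 0.2066, 0.134]
orientation: [-3.007, 0.91, 0.001]
wrist_force: [-4.0, -1.6, -3.1]
opening: 0.0222
grip_force: 59.3
```

>>> move_arm --offset '[[1.1,1.0,0.2],[1.1,1.0,0.2],[1.1,1.0,0]]' --rot '[[0,0,0],[0,0,0],[0,0,0]]' --gripper '[0.6,0.6,0.6]'

```text
clock: 23.45
tcp_pos: [0.4878, 0.2095, 0.1342]
orientation: [3.007, -0.91, -0.001]
wrist_force: [-3.8, -0.5, -5.4]
opening: 0.0222
grip_force: 59.1
```

>>> move_arm --offset '[[1.2,1.0,-0.3],[1.2,0.9,-0.3],[1.2,0.9,0]]' --rot '[[0,0,0],[0,0,0],[0,0,0]]' --gripper '[0.6,0.6,0.6]'

```text
clock: 23.7
tcp_pos: [0.4918, 0.2125, 0.1341]
orientation: [-3.006, 0.91, -0.0]
wrist_force: [-4.9, 0.9, -3.6]
opening: 0.0222
grip_force: 59.2
```

>>> move_arm --offset '[[1.3,0.9,0],[1.3,0.9,0],[1.3,0.8,0]]' --rot '[[0,0,0],[0,0,0],[0,0,0]]' --gripper '[0.6,0.6,0.6]'

```text
clock: 23.95
tcp_pos: [0.4957, 0.2151, 0.134]
orientation: [-3.006, 0.91, -0.0]
wrist_force: [-5.0, 1.7, -4.3]
opening: 0.022
grip_force: 59.2
```

>>> move_arm --offset '[[1.4,0.8,0],[1.4,0.7,0],[1.4,0.7,0]]' --rot '[[0,0,0],[0,0,0],[0,0,0]]' --gripper '[0.6,0.6,0.6]'

```text
clock: 24.2
tcp_pos: [0.5, 0.2174, 0.1341]
orientation: [-3.006, 0.91, -0.0]
wrist_force: [-4.5, 2.2, -3.5]
opening: 0.0223
grip_force: 59.2
```

>>> move_arm --offset '[[1.6,0.7,0],[1.5,0.6,0],[1.5,0.6,0]]' --rot '[[0,0,0],[0,0,0],[0,0,0]]' --gripper '[0.6,0.6,0.6]'

```text
clock: 24.45
tcp_pos: [0.5046, 0.2193, 0.1341]
orientation: [-3.006, 0.91, -0.0]
wrist_force: [-4.2, 1.3, -4.1]
opening: 0.0226
grip_force: 59.2
```

>>> move_arm --offset '[[1.7,0.5,0],[1.7,0.5,0],[1.6,0.5,0]]' --rot '[[0,0,0],[0,0,0],[0,0,0]]' --gripper '[0.6,0.6,0.6]'

```text
clock: 24.7
tcp_pos: [0.5096, 0.221, 0.1341]
orientation: [-3.006, 0.91, -0.0]
wrist_force: [-4.4, 1.7, -3.5]
opening: 0.0226
grip_force: 59.2
```

>>> move_arm --offset '[[1.7,0.4,0],[1.7,0.3,0],[1.7,0.3,0]]' --rot '[[0,0,0],[0,0,0],[0,0,0]]' --gripper '[0.6,0.6,0.6]'

```text
clock: 24.95
tcp_pos: [0.5126, 0.2215, 0.1338]
orientation: [3.006, -0.91, -0.006]
wrist_force: [-14.5, 1.4, 1.5]
opening: 0.0226
grip_force: 59.9
```

>>> move_arm --offset '[[0.5,0.1,0],[0,0,0]]' --rot '[[0,0,0],[0,0,0]]' --gripper '[0.6,0.6]'

```text
clock: 25.12
tcp_pos: [0.5127, 0.2215, 0.1338]
orientation: [3.005, -0.91, -0.007]
wrist_force: [-14.5, 2.9, 2.2]
opening: 0.0226
grip_force: 59.9
```

The handle is firm against the stop. I'm easing the push, letting go and rising.

>>> move_arm --offset '[[-1.2,-0.2,0],[-1.0,-0.2,0],[0,0,0]]' --rot '[[0,0,0],[0,0,0],[0,0,0]]' --gripper '[0.6,0.6,0.6]'

```text
clock: 25.37
tcp_pos: [0.5116, 0.2214, 0.1339]
orientation: [-3.007, 0.91, 0.003]
wrist_force: [-9.1, 1.8, -1.3]
opening: 0.0223
grip_force: 59.4
```

>>> move_arm --offset '[[-1.0,-0.2,0],[0,0,0],[0,0,0]]' --rot '[[0,0,0],[0,0,0],[0,0,0]]' --gripper '[0.6,0.6,0.6]'

```text
clock: 25.62
tcp_pos: [0.5112, 0.2213, 0.134]
orientation: [-3.006, 0.91, 0.002]
wrist_force: [-6.8, 1.5, -3.3]
opening: 0.0226
grip_force: 59.3
```

>>> move_arm --offset '[[0,0,0],[0,0,0],[0,0,0],[0,0,0],[0,0,0]]' --rot '[[0,0,0],[0,0,0],[0,0,0],[0,0,0],[0,0,0]]' --gripper '[0.4,0.2,0.0,-0.2,-0.3]'

```text
clock: 26.03
tcp_pos: [0.5127, 0.2209, 0.1347]
orientation: [-3.006, 0.91, -0.003]
wrist_force: [0.0, -0.8, 0.8]
opening: 0.0557
grip_force: 0.0
```

>>> move_arm --offset '[[0,0,5],[0,0,20],[0,0,35],[0,0,35],[0,0,20]]' --rot '[[0,0,0],[0,0,0],[0,0,0],[0,0,0],[0,0,0]]' --gripper '[-0.4,-0.4,-0.4,-0.4,-0.4]'

```text
clock: 26.45
tcp_pos: [0.5132, 0.2209, 0.2539]
orientation: [-3.003, 0.909, -0.008]
wrist_force: [0.3, -0.7, 0.2]
opening: 0.0597
grip_force: 0.0
```

>>> move_arm --offset '[[-20,0,0],[-30,0,0],[-30,0,0],[-20,0,0],[0,0,0]]' --rot '[[0,0,0],[0,0,0],[0,0,0],[0,0,0],[0,0,0]]' --gripper '[-0.4,-0.4,-0.4,-0.4,-0.4]'

```text
clock: 26.87
tcp_pos: [0.4094, 0.2206, 0.2506]
orientation: [-3.005, 0.907, -0.001]
wrist_force: [1.1, 0.3, 0.4]
opening: 0.0597
grip_force: 0.0
```

Run:
```python
from h import *
c=snapshot("scene")
b=cv2.resize(c["img"][190:290,240:375],None,fx=5.8,fy=5.8,interpolation=cv2.INTER_CUBIC)
cv2.imwrite("pics/end.png",cv2.convertScaleAbs(b,alpha=1.6))
u=w2px(c,[.5228+.055*np.cos(np.radians(101)),.168+.055*np.sin(np.radians(101)),.171]); print((u-[240,190]+.5)*5.8)
```

```text
[651.824329   219.65791619]
```

View pics/end.png

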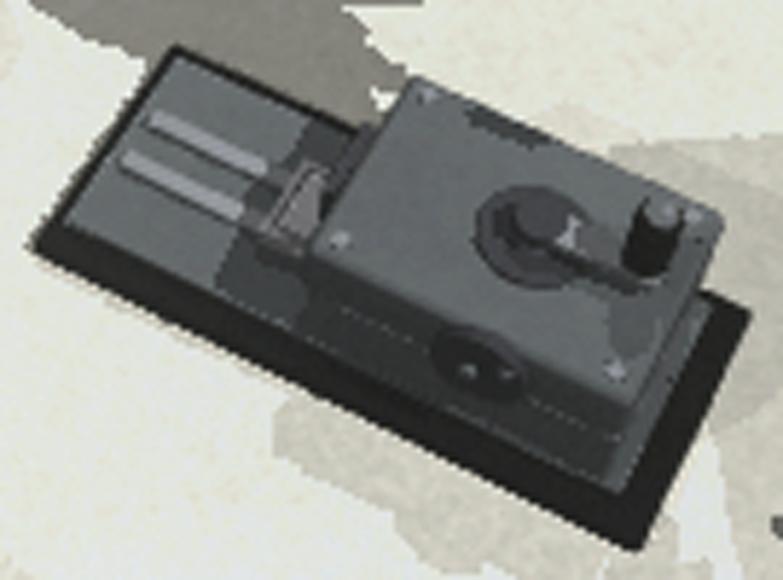

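The tray is under the head with the plate end still visible in it at about (300,205). The knob is at (658,210), at the stop angle, and nothing is held. I'm handing in.

```bash
python3 -c "from plant import *; print(sign_off())"
```

```text
the job is handed in; nothing more can be done
None
```

The plate is in the pocket, the crank was turned clockwise about 2⅛ turns until the tray came up firm on its stop, the knob is released and the arm is clear; the job is handed in, and no verdict was returned.

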